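Shut the food-waste caddy and cap its vent

ROBOT

A 6-joint arm with a two-finger parallel gripper is mounted at the origin on the work surface. World frame = base frame: x ahead of the robot, y to its left, z up, the work surface at z = 0. Lengths are in mm, angles in rad, forces in N, time in s.
With the tool pointing down it reaches from about 350 to 925 mm from the base axis. Payload 6.4 kg.
Tool frame: the origin (TCP) lies at the very end of the fingers, on their centre line; the grasp point (between the pads) lies 19 mm behind it; z points along the fingers, y is the direction in which the jaws open and shut (so a half turn about z gives the same grasp; the last joint's range is limited). The gripper opens to 85 mm and grips with 20 to 120 N. Pads are 22 mm wide; open, the fingers measure 114 mm over their backs; the gripper's body (76 mm by 85 mm) begins 54 mm behind the grasp point. The pads swing forward as they close: fully open they stand 13 mm farther back than shut.
Start: joints at [-1.303, 0.245, 1.558, -0, 1.339, -0.174], TCP at [277.925, -587.598, 231.29] pointing down, gripper open.
Joint ranges: [-3.13, 3.13], [-1.02, 2.26], [0.13, 2.54], [-0.95, 4.09], [0.21, 2.88], [-2.74, 2.74]. Speed limits (rad/s): [2.57, 2.57, 3.14, 3.14, 3.14, 3.14].

INTERFACE

Orientations are given as a 3x3 rotation matrix whose columns are the frame's x, y, z axes.
In Python, from cell import ctrl, vision gives the robot as it stands.
- The arm moves only by the tool send_rows, never from a script. Its argument "targets" is a list of rows, each an object of numbers: "dx", "dy", "dz": the shift along the tool's x, y, z as a fraction of full scale; "ax", "ay", "az": the turn, a rotation vector about the tool's x, y, z as a fraction of full scale. In form: [{"dx": .., "dy": .., "dz": .., "ax": .., "ay": .., "az": ..}, ...]. A call has 1 to 8 rows; each row shifts and turns the commanded pose from where the row before left it, along the tool's axes as they then stand; what a row does not reach is not made up. Full scale, the value 1, is 0.025 m for a shift and 10 degrees for a turn. A row lasts 1/8 s, in which the tool goes at most 62.5 mm and 10.7 degrees, less where a joint would pass 70% of its speed; a pose out of reach is approached as far as the arm can. A call with a number of a shift or a turn outside -1 to 1 is refused whole. A call with a gripper value outside its range is refused whole. "hand" is the closure, from -1 (fully open) to 1 (shut), set as the call begins (left out, the last holds). The fingers move at their own pace and stop on an object; "grip_force" is the grip in N (left out, the last holds). Time passes only in rows, so rows that do not move let the fingers close. It gives the time, the measured TCP pose, the force and the opening at its end, in the units of the state.
- ctrl.get_obs(): the state, without advancing time (a new reading comes with each control period).
- vision.read_camera(name): name is "side" or "top"; returns a dict with "pixels" (400x640x3 uint8, red, green, blue), "range_z" (400x640 float32, mm along the optical axis (not along the pixel's ray), 0 where there is no reading), "fov_y" (degrees; the focal length in pixels is half the picture's height over the tangent of half this angle, whatever the lens; pixels are square), "cx", "cy" (the principal point, pixels), "R" (3x3) and "t" (3): a world point X has camera coordinates R X + t. Camera axes: x right, y down, z forward; pixel columns grow to the right and rows downward; lengths in mm; the calibration is good to about 2 mm. A picture is of the moment at which its call begins.
- ctrl.sign_off(): hands the job in, once; it reports no verdict.
The state is a dict: "clock": time; "q": joint angles; "qvel": joint speeds; "tau": joint torques, N m; "eef_pos": TCP position; "ee_rot": TCP orientation; "force": force on the tool from outside, world axes, zero at the start; "moment": the same for the moment, N m; "finger_gap": finger opening in mm.
Only numpy, scipy, OpenCV 4.12 (cv2) and the standard library are available. Lean on these libraries where they do the work, as an engineer would, in place of code of your own. Each camera call takes 0.05 s, during which the arm holds its last target. There are 200 camera calls.

TASK

Close up the grey food-waste caddy on the worktop so that no smell gets out: first press its hinged lid down past the catch until it is fully shut, then fetch the green vent cap and press it straight down onto the white stud on the caddy's rear deck until it clicks. Keep pressing after the click and finish like that, still holding the cap firmly down on its seal with the gripper; do not let go. Leave the jar, the vase and the soap bottle where they are.

Things in the scene. Friction and masses are not known exactly. Their poses are not given: they have to be found in the camera images.
- caddy: Fixed grey plastic caddy, 264 mm long (its x) by 180 mm wide (its y) by 120 mm high; origin at the centre of its underside, within 2 mm. Its -x end (towards the robot) is an open bin under the hinged lid; the 90 mm at its +x end is a closed flat deck, top 120 mm up, with the white vent stud in its middle.
- vent (a point): Point on the upright axis of the white vent stud, level with the free top of the orange seal ring (47 mm across) at its foot: 85 mm along the caddy's +x from its origin, 130 mm above the worktop. The stud is 19 mm in diameter, its top 18.5 mm above this point; four sprung beads, centred 11.5 mm above this point, make it 30 mm across.
- hinge (a point): Middle of the lid's hinge axis, which runs along the caddy's y, 40 mm along its +x from its origin and 121 mm up.
- lid (a joint): Lid angle, rad: 0 shut (level), larger is more open (its end nearest the robot rises), at most 1.05. Starts ajar and stays where it is left (1 to 2 N at the pad moves it). In the last 0.08 rad two sprung catches in the bin's front wall resist with up to about 9 N at the pad; below about 0.035 they snap it shut and hold it.
- lid_pad (a point): Centre of the top face of the black rubber push pad (30 by 70 mm) at the lid's free end: 155 mm from the hinge axis along the lid and 14 mm above it, square to the lid; faces up with the lid shut. The light grey lid is 174 mm long, 184 mm wide, 8 mm thick, its underside in the plane of the hinge axis.
- cap: Loose green vent cap, about 60 g, mouth down on the worktop; origin at the centre of its mouth (underside), z up. A round cup 42 mm in diameter, 29 mm high, with a round knob 24 mm in diameter, 26 mm high on top (55 mm in all). Its mouth is 25 mm wide with a lip 4 mm thick; behind it the cup is 34 mm wide, 24 mm deep from the mouth.
- seal (a joint): How far the orange seal ring is pressed down, m: 0 free, 0.001 at 4 N, 0.004 at a hard stop (16 N). The cap meets the beads with its origin about 17 mm above vent and needs about 10 to 16 N; about 8 mm above it clicks, the force drops and the beads pull it down; it is home with its origin level with vent or, pressed, up to 4 mm below.
- jar: Loose jar with a steel lid, 60 mm in diameter, 85 mm high, 0.3 kg; origin at the centre of its underside. A bystander.
- vase: Loose gold vase, 72 mm in diameter, 140 mm high; origin at the centre of its underside. A bystander.
- soap: Loose blue soap bottle, 60 mm in diameter, 170 mm high; origin at the centre of its underside. A bystander.
There are look-alikes about, which are no part of the job. Of the things that look like the cap, the middle-sized one is meant.

How it is judged (in metres and radians):
On the way, in this order (a step that is already met when the one before it is completed fails the run):
1. the lid is shut past its catch, the cap not yet on the stud (value of joint lid below 0.02 rad and distance between cap and vent above 0.03 m), for 0.2 s.
2. the cap has clicked home on the stud (value of joint lid below 0.02 rad and z of cap in the frame of vent between -0.008 and 0.0015 m and horizontal distance between cap and vent below 0.004 m and angle between cap's own z axis and vertical below 0.12 rad), for 0.2 s.
At the end, for the whole second after the job is handed in: Lid under 0.02 rad; cap clicked home (origin within 4 mm of the stud axis, at most 1.5 mm above vent, within 0.12 rad of upright), at rest, fingers still on it and pressing so that the seal is squeezed over 1 mm (4 N); jar, vase and soap upright, within 25 mm of their places (all of step 2 and value of joint seal above 0.001 m and contact force between the fingers and cap above 3 N and linear speed of cap below 0.02 m/s and angle between each of jar, vase, soap's own z axis and vertical below 0.1 rad); the arm keeps its last pose, push and grip.
It fails at once if the jar is pushed more than 25 mm from its place (distance of jar from where it was at the start of the episode above 0.025 m).
It fails at once if the vase is pushed more than 25 mm from its place (distance of vase from where it was at the start of the episode above 0.025 m).
It fails at once if the soap bottle is pushed more than 25 mm from its place (distance of soap from where it was at the start of the episode above 0.025 m).
It also fails if it takes over 64 s, if anything falls off the work surface, if the arm or the gripper's body presses on something with over 40 N, if the wrist force passes 120 N, or if a joint passes its speed limit or range.

## Working session

There is one attempt and no reset: what is moved stays moved. The work goes in short steps, Python scripts to look and compute and a tool call to move; the robot and the scene stay as the last step left them, time stands still between calls to the robot, and variables do not carry over. Pictures are saved under pics/ and viewed, about 8 in all and at most 12, crops included, and the job is handed in when it is done.

Besides the shell and the picture viewer there is one more tool, called after "Emit:" in YAML: its name, and indented under it one key for each argument. send_rows: Moves the arm, as the interface text tells. Its arguments: {"type":"object","properties":{"targets":{"type":"array","items":{"type":"object","properties":{"dx":{"type":"number"},"dy":{"type":"number"},"dz":{"type":"number"},"ax":{"type":"number"},"ay":{"type":"number"},"az":{"type":"number"}}}},"hand":{"type":"number"},"grip_force":{"type":"number"}},"required":["targets"]}

```bash
mkdir -p pics
cat > h.py <<'E'
import numpy as np,cv2
from cell import ctrl,vision
def cam(n):
    d=vision.read_camera(n); p=np.asarray(d["pixels"]);z=np.asarray(d["range_z"])
    f=p.shape[0]/2/np.tan(np.radians(d["fov_y"])/2)
    R=np.asarray(d["R"]);t=np.asarray(d["t"])
    v,u=np.mgrid[:p.shape[0],:p.shape[1]]
    c=np.stack([(u-d["cx"])/f*z,(v-d["cy"])/f*z,z],-1)
    W=(c-t.ravel())@R   # R^T(c-t)
    return p,z,W,d,f
def save(n,p,s=1): cv2.imwrite("pics/"+n+".png",cv2.resize(np.ascontiguousarray(p[...,::-1]),None,fx=s,fy=s,interpolation=cv2.INTER_CUBIC))
E
python3 - <<'E'
from h import *
for n in("side","top"):
    p,z,W,d,f=cam(n); save(n+"0",p,1.25); np.savez(n+"0.npz",p=p,z=z,W=W); print(n,f,d["R"],d["t"],d["cx"],d["cy"])
print(ctrl.get_obs())
E
```

```text
side 430.9730536131229 [[-0.98465068 -0.17320635  0.02150804]
 [-0.120319    0.58433829 -0.80254103]
 [ 0.12643723 -0.7928104  -0.59620911]] [ 542.34009251  140.6655742  1101.03080885] 313.82894620373804 206.8113226798091
top 421.49820976309104 [[ 0.02484125 -0.99963805  0.01032835]
 [-0.98180226 -0.02634118 -0.18807035]
 [ 0.18827434 -0.0054685  -0.98210125]] [ -30.94938298  535.59530568 1245.62779849] 320.3805522877082 210.38386022616646
{'clock': 0.1, 'q': array([-1.30310400e+00,  2.45731564e-01,  1.55893563e+00,  4.19113865e-06,
        1.33869364e+00, -1.74090417e-01]), 'qvel': array([-0.00043265, -0.00140205, -0.00203544,  0.00035527, -0.00101902,
       -0.00011048]), 'tau': array([-8.06323751e-04, -4.30667996e+01, -3.27131081e+01, -1.83180027e-04,
        2.83631096e-03,  8.29037276e-06]), 'eef_pos': array([ 277.78162897, -587.08193643,  230.2752273 ]), 'ee_rot': array([[ 9.03991371e-01,  4.27550449e-01, -4.63761194e-04],
       [ 4.27550588e-01, -9.03989814e-01,  1.70628052e-03],
       [ 3.10285608e-04, -1.74074424e-03, -9.99998437e-01]]), 'force': array([ 0.37550003, -0.03770794,  0.16373819]), 'moment': array([-0.07924095,  0.00114026,  0.00035767]), 'finger_gap': 84.73099029404955}
```

View pics/side0.png

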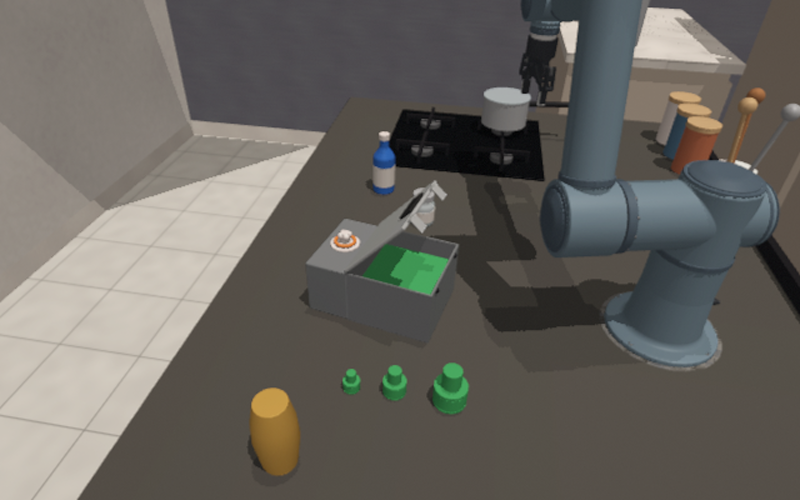

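View pics/top0.png

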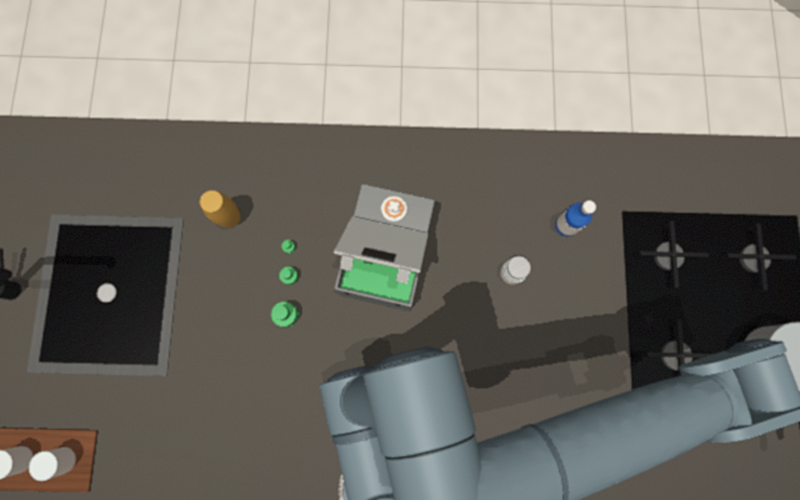

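The side view shows the three green caps, with the middle-sized one at (394,383), or (288,274) in the top view. The caddy's lid is ajar, the stud is at (394,208) in the top view, the vase and soap stand clear, and the jar is at (515,270).

Run:
```python
from h import *
from scipy import ndimage as nd
for n in("side","top"):
    a=np.load(n+"0.npz");p,z,W=a["p"].astype(int),a["z"],a["W"]
    r,g,b=p[...,0],p[...,1],p[...,2]
    gm=(g>1.5*r)&(g>1.5*b)&(g>60)&(z>0)
    L,k=nd.label(gm)
    for i in range(1,k+1):
        m=L==i
        if m.sum()<30: continue
        P=W[m]; v,u=np.argwhere(m).mean(0); zt=np.percentile(P[:,2],98)
        T=P[P[:,2]>zt-5]
        print(n,"green",m.sum(),(u*1.25).round(),(v*1.25).round(),"ztop",zt.round(1),"top ctr",((T.max(0)+T.min(0))/2).round(1),T.mean(0).round(1),"all",((P.max(0)+P.min(0))/2).round(1),P.min(0).round(),P.max(0).round())
    om=(r>190)&(g<150)&(g>60)&(b<110)&(z>0)
    L,k=nd.label(om,np.ones((3,3)))
    for i in range(1,k+1):
        m=L==i
        if m.sum()<8: continue
        P=W[m];v,u=np.argwhere(m).mean(0)
        print(n,"orange",m.sum(),u*1.25,v*1.25,P.mean(0).round(1),((P.max(0)+P.min(0))/2).round(1))
# top: heights near caddy
a=np.load("top0.npz");W=a["W"];p=a["p"].astype(int)
D=(abs(W[...,2]-120)<4)&(W[...,0]>400)&(W[...,0]<800)&(abs(W[...,1])<250)
L,k=nd.label(D);
s=nd.sum(D,L,range(1,k+1));i=np.argmax(s)+1
P=W[L==i];print("deck",s.max(),P.mean(0),cv2.minAreaRect(P[:,:2].astype(np.float32)))
print(cv2.boxPoints(cv2.minAreaRect(P[:,:2].astype(np.float32))))
# lid pad
sub=(p.max(-1)<50); bm=np.zeros_like(sub); bm[190:215,280:325]=sub[190:215,280:325]; bm&=W[...,2]>130
P=W[bm];print("pad",len(P),P.mean(0),P.min(0),P.max(0))
for nm,(u,v) in dict(jar=(515,268),vase=(211,202),soap=(588,207)).items():
    q=W[int(v/1.25)-2:int(v/1.25)+3,int(u/1.25)-2:int(u/1.25)+3].reshape(-1,3);print(nm,np.median(q,0).round())
```

```text
side green 1631 406.0 268.0 ztop 85.5 top ctr [522.5  11.2 100.4] [521.1  13.3  82.9] all [522.5  11.2  99.3] [441. -62.  78.] [604.  84. 120.]
side green 905 450.0 389.0 ztop 80.2 top ctr [405.1 266.9  78.4] [404.8 267.9  78.7] all [403.  244.4  39.7] [373. 192.  -2.] [433. 297.  81.]
side green 432 394.0 383.0 ztop 56.8 top ctr [502.3 265.   55.1] [502.1 265.8  55.3] all [501.8 245.   28.5] [481. 203.  -1.] [522. 287.  58.]
side green 228 351.0 382.0 ztop 41.4 top ctr [577.4 271.9  39.9] [577.7 272.1  39.9] all [578.  264.3  21.2] [563. 241.  -1.] [593. 288.  43.]
side orange 45 345.19444444444446 241.0 [649.2  10.3 129.9] [652.    6.6 130. ]
top green 88 288.0 246.0 ztop 43.0 top ctr [578.  268.9  41. ] [577.9 268.2  41. ] all [581.2 272.8  19.4] [564. 255.  -5.] [599. 291.  44.]
top green 1169 376.0 281.0 ztop 87.4 top ctr [486.4  36.7  85.9] [485.8  40.4  84.3] all [488.   37.9  74.3] [438. -49.  59.] [538. 125.  89.]
top green 169 288.0 275.0 ztop 59.1 top ctr [502.4 262.2  57.6] [501.8 263.3  56.6] all [506.4 264.9  28.3] [482. 242.  -4.] [531. 288.  61.]
top green 349 284.0 314.0 ztop 81.6 top ctr [404.4 264.2  81.1] [405.  264.8  79.2] all [408.2 269.3  39.8] [376. 235.  -6.] [440. 304.  86.]
deck 1235.0 [656.58244148   1.12667347 120.38877689] ((655.95556640625, 2.4071807861328125), (179.62571716308594, 84.18817901611328), 78.70536041259766)
[[597.0864   -77.42195 ]
 [679.64417  -93.91058 ]
 [714.8247    82.23631 ]
 [632.26697   98.724945]]
pad 125 [514.40846324  30.015931   257.78632642] [292.09775023 -10.01825596 237.34395395] [ 528.67771456   63.17767969 1324.38187355]
jar [ 526. -292.   85.]
vase [654. 431. 141.]
soap [ 657. -440.  171.]
```

Emit:
send_rows:
  targets:
    - {"dx":0.95,"dy":-0.92,"dz":-0.2}
    - {"dx":0.95,"dy":-0.92,"dz":-0.2}
    - {"dx":0.95,"dy":-0.92,"dz":-0.2}
    - {"dx":0.95,"dy":-0.92,"dz":-0.2}
    - {"dx":0.95,"dy":-0.92,"dz":-0.2}
    - {"dx":0.95,"dy":-0.92,"dz":-0.2}
    - {"dx":0.95,"dy":-0.92,"dz":-0.2}
    - {"dx":0.95,"dy":-0.92,"dz":-0.2}
  hand: 1
  grip_force: 40

```text
invalid input at $.targets[0]: expected keys dx, dy, dz, ax, ay, az
```

Emit:
send_rows:
  targets:
    - {"dx":0.95,"dy":-0.92,"dz":-0.2}
    - {"dx":0.95,"dy":-0.92,"dz":-0.2}
    - {"dx":0.95,"dy":-0.92,"dz":-0.2}
    - {"dx":0.95,"dy":-0.92,"dz":-0.2}
    - {"dx":0.95,"dy":-0.92,"dz":-0.2}
    - {"dx":0.95,"dy":-0.92,"dz":-0.2}
    - {"dx":0.95,"dy":-0.92,"dz":-0.2}
    - {"dx":0.95,"dy":-0.92,"dz":-0.2}

```text
invalid input at $.targets[0]: expected keys dx, dy, dz, ax, ay, az
```

Emit:
send_rows:
  targets:
    - {"dx":0.95,"dy":-0.92,"dz":-0.2}
    - {"dx":0.95,"dy":-0.92,"dz":0}
    - {"dx":0.95,"dy":-0.92,"dz":0}
    - {"dx":0.5,"dy":-0.5,"dz":0}
    - {}
    - {}

```text
invalid input at $.targets[0]: expected keys dx, dy, dz, ax, ay, az
```

Emit:
send_rows:
  targets:
    - {"dx":0.95,"dy":-0.92,"dz":-0.2,"ax":0,"ay":0,"az":0}
    - {"dx":0.95,"dy":-0.92,"dz":-0.2,"ax":0,"ay":0,"az":0}
    - {"dx":0.95,"dy":-0.92,"dz":-0.2,"ax":0,"ay":0,"az":0}
    - {"dx":0.95,"dy":-0.92,"dz":-0.2,"ax":0,"ay":0,"az":0}
    - {"dx":0.95,"dy":-0.92,"dz":-0.2,"ax":0,"ay":0,"az":0}
    - {"dx":0.95,"dy":-0.92,"dz":-0.2,"ax":0,"ay":0,"az":0}
    - {"dx":0.95,"dy":-0.92,"dz":-0.2,"ax":0,"ay":0,"az":0}
    - {"dx":0.95,"dy":-0.92,"dz":-0.2,"ax":0,"ay":0,"az":0}
  hand: 1
  grip_force: 40

```text
clock: 1.1
eef_pos: [371.1, -338.7, 271.0]
ee_rot: [[0.904, 0.427, -0.0], [0.427, -0.904, 0.001], [-0.0, -0.001, -1.0]]
force: [-0.1, 0.2, 0.2]
finger_gap: -0.1
```

Emit:
send_rows:
  targets:
    - {"dx":0.95,"dy":-0.92,"dz":-0.2,"ax":0,"ay":0,"az":0}
    - {"dx":0.95,"dy":-0.92,"dz":-0.2,"ax":0,"ay":0,"az":0}
    - {"dx":0.95,"dy":-0.92,"dz":-0.2,"ax":0,"ay":0,"az":0}
    - {"dx":0.95,"dy":-0.92,"dz":-0.2,"ax":0,"ay":0,"az":0}
    - {"dx":0.95,"dy":-0.92,"dz":-0.2,"ax":0,"ay":0,"az":0}
    - {"dx":0.95,"dy":-0.92,"dz":-0.2,"ax":0,"ay":0,"az":0}
    - {"dx":0.95,"dy":-0.92,"dz":-0.2,"ax":0,"ay":0,"az":0}
    - {"dx":0.95,"dy":-0.92,"dz":-0.2,"ax":0,"ay":0,"az":0}

```text
clock: 2.1
eef_pos: [464.1, -91.3, 311.0]
ee_rot: [[0.904, 0.428, -0.001], [0.428, -0.904, 0.0], [-0.0, -0.0, -1.0]]
force: [-0.3, 0.1, 0.1]
finger_gap: -0.2
```

Emit:
send_rows:
  targets:
    - {"dx":0.95,"dy":-0.9,"dz":0,"ax":0,"ay":0,"az":0}
    - {"dx":0.95,"dy":-0.9,"dz":0,"ax":0,"ay":0,"az":0}
    - {"dx":0.95,"dy":-0.9,"dz":0,"ax":0,"ay":0,"az":0}
    - {"dx":0.95,"dy":-0.9,"dz":0,"ax":0,"ay":0,"az":0}
    - {"dx":0,"dy":0,"dz":0,"ax":0,"ay":0,"az":0}

```text
clock: 2.72
eef_pos: [511.5, 31.0, 310.7]
ee_rot: [[0.903, 0.43, -0.001], [0.43, -0.903, 0.0], [-0.001, -0.001, -1.0]]
force: [-1.0, 0.1, -0.1]
finger_gap: 0.1
```

Run:
```python
from h import *
a=np.load("top0.npz");W=a["W"];p=a["p"].astype(int)
X=np.array([.9806,-.196,0]);Y=np.array([.196,.9806,0])
O=np.array([567.8,20,0]);Q=W-O;cx=Q@X;cy=Q@Y;z=W[...,2]
m=(p.max(-1)<50)&(z>150)&(z<300)&(abs(cx)<150)&(abs(cy)<45);P=np.c_[cx[m],cy[m],z[m]];print("pad",len(P),np.median(P,0),P.min(0),P.max(0))
m=(p.min(-1)>80)&(z>135)&(z<300)&(abs(cy)<95)&(cx>-80)&(cx<35);print("lid fit",m.sum(),np.polyfit(cx[m],z[m],1),cy[m].min(),cy[m].max(),cx[m].min())
m=(z>145)&(z<152)&(cx>60)&(cx<110)&(abs(cy)<30);print("stud top",m.sum(),W[m].mean(0),((W[m].max(0)+W[m].min(0))/2), cx[m].mean(),cy[m].mean())
```

```text
pad 124 [-5.24475991e+01  1.27948121e-02  2.49266597e+02] [-60.66739602 -32.05938299 237.34395395] [-43.65790881  32.34463916 259.08014595]
lid fit 1879 [ -1.09075956 181.33446283] -91.47892530791832 92.04153847227431 -79.90868889363843
stud top 47 [652.12937301   3.50365522 148.08541606] [652.56046542   2.41378642 148.05645477] 85.9266667490726 0.3522414154069663
```

Emit:
send_rows:
  targets:
    - {"dx":0,"dy":0,"dz":0.96,"ax":0,"ay":0,"az":0}
    - {"dx":0,"dy":0,"dz":0.96,"ax":0,"ay":0,"az":0}
    - {"dx":-0.15,"dy":-0.11,"dz":0.42,"ax":0,"ay":0,"az":0}
    - {"dx":-0.19,"dy":-0.14,"dz":0.42,"ax":0,"ay":0,"az":0}
    - {"dx":-0.2,"dy":-0.15,"dz":0.42,"ax":0,"ay":0,"az":0}
    - {"dx":-0.22,"dy":-0.17,"dz":0.42,"ax":0,"ay":0,"az":0}

```text
clock: 3.48
eef_pos: [487.9, 34.0, 220.8]
ee_rot: [[0.904, 0.427, 0.0], [0.427, -0.904, -0.0], [0.0, 0.0, -1.0]]
force: [0.2, 0.5, 1.0]
finger_gap: 0.0
```

Emit:
send_rows:
  targets:
    - {"dx":-0.18,"dy":-0.14,"dz":0.35,"ax":0,"ay":0,"az":0}
    - {"dx":-0.18,"dy":-0.14,"dz":0.35,"ax":0,"ay":0,"az":0}
    - {"dx":-0.18,"dy":-0.14,"dz":0.36,"ax":0,"ay":0,"az":0}
    - {"dx":-0.13,"dy":-0.1,"dz":0.38,"ax":0,"ay":0,"az":0}
    - {"dx":-0.13,"dy":-0.1,"dz":0.38,"ax":0,"ay":0,"az":0}
    - {"dx":-0.13,"dy":-0.1,"dz":0.38,"ax":0,"ay":0,"az":0}
    - {"dx":-0.07,"dy":-0.06,"dz":0.36,"ax":0,"ay":0,"az":0}
    - {"dx":-0.07,"dy":-0.06,"dz":0.36,"ax":0,"ay":0,"az":0}

```text
clock: 4.47
eef_pos: [455.0, 41.8, 147.7]
ee_rot: [[0.904, 0.428, 0.0], [0.428, -0.904, 0.0], [0.0, 0.0, -1.0]]
force: [0.7, -0.4, 0.5]
finger_gap: -0.0
```

Emit:
send_rows:
  targets:
    - {"dx":0,"dy":0,"dz":0.2,"ax":0,"ay":0,"az":0}
    - {"dx":0,"dy":0,"dz":0.15,"ax":0,"ay":0,"az":0}
    - {"dx":0,"dy":0,"dz":0.1,"ax":0,"ay":0,"az":0}

```text
clock: 4.85
eef_pos: [455.1, 41.8, 136.7]
ee_rot: [[0.904, 0.428, 0.0], [0.428, -0.904, -0.0], [0.0, 0.0, -1.0]]
force: [-0.4, 0.6, -0.0]
finger_gap: 0.1
```

Emit:
send_rows:
  targets:
    - {"dx":0,"dy":0,"dz":0.06,"ax":0,"ay":0,"az":0}
    - {"dx":0,"dy":0,"dz":0.06,"ax":0,"ay":0,"az":0}
    - {"dx":0,"dy":0,"dz":0,"ax":0,"ay":0,"az":0}

```text
clock: 5.22
eef_pos: [455.1, 41.8, 134.9]
ee_rot: [[0.904, 0.428, -0.001], [0.428, -0.904, -0.0], [-0.001, -0.0, -1.0]]
force: [-4.0, 0.2, 7.4]
finger_gap: -0.1
```

Emit:
send_rows:
  targets:
    - {"dx":0,"dy":0,"dz":0.1,"ax":0,"ay":0,"az":0}
    - {"dx":0,"dy":0,"dz":0,"ax":0,"ay":0,"az":0}
    - {"dx":0,"dy":0,"dz":0,"ax":0,"ay":0,"az":0}

```text
clock: 5.6
eef_pos: [455.2, 41.8, 134.5]
ee_rot: [[0.904, 0.428, -0.002], [0.428, -0.904, -0.0], [-0.002, -0.001, -1.0]]
force: [-13.0, 1.5, 22.8]
finger_gap: 0.4
```

Emit:
send_rows:
  targets:
    - {"dx":0,"dy":0,"dz":-0.9,"ax":0,"ay":0,"az":0}
    - {"dx":0,"dy":0,"dz":-0.9,"ax":0,"ay":0,"az":0}
    - {"dx":0,"dy":0,"dz":-0.9,"ax":0,"ay":0,"az":0}
    - {"dx":0,"dy":0,"dz":-0.9,"ax":0,"ay":0,"az":0}

```text
clock: 6.1
eef_pos: [455.0, 41.8, 222.2]
ee_rot: [[0.904, 0.428, 0.0], [0.428, -0.904, 0.0], [0.0, 0.0, -1.0]]
force: [0.4, -0.6, -0.3]
finger_gap: 0.0
```

Emit:
send_rows:
  targets:
    - {"dx":0.69,"dy":-0.9,"dz":0,"ax":0,"ay":0,"az":0}
    - {"dx":0.69,"dy":-0.9,"dz":0,"ax":0,"ay":0,"az":0}
    - {"dx":0.69,"dy":-0.9,"dz":0,"ax":0,"ay":0,"az":0}
    - {"dx":0.69,"dy":-0.9,"dz":0,"ax":0,"ay":0,"az":0}
    - {"dx":0.69,"dy":-0.9,"dz":0,"ax":0,"ay":0,"az":0}
    - {"dx":0.69,"dy":-0.9,"dz":0,"ax":0,"ay":0,"az":0}
    - {"dx":0.69,"dy":-0.9,"dz":0,"ax":0,"ay":0,"az":0}
    - {"dx":0.69,"dy":-0.9,"dz":0,"ax":0,"ay":0,"az":0}
  hand: -1

```text
clock: 7.1
eef_pos: [503.1, 264.5, 221.3]
ee_rot: [[0.904, 0.428, 0.0], [0.428, -0.904, -0.0], [0.0, 0.0, -1.0]]
force: [0.7, -0.3, 0.2]
finger_gap: 85.5
```

Run:
```python
from h import *
p,z,W,d,f=cam("side"); save("side1",p[130:350,180:460],2.5)
np.savez("side1.npz",p=p,z=z,W=W)
pt,zt,Wt,_,_=cam("top"); np.savez("top1.npz",p=pt,z=zt,W=Wt)
X=np.array([.9806,-.196,0]);Y=np.array([.196,.9806,0]);O=np.array([567.8,20,0])
for n,(W) in dict(side=W,top=Wt).items():
    cx=(W-O)@X;cy=(W-O)@Y
    m=(cx>-100)&(cx<30)&(abs(cy)<80)&(W[...,2]>100)&(W[...,2]<170)
    if m.sum()>50: print(n,m.sum(),"lid fit",np.polyfit(cx[m],W[...,2][m],1))
    m=(W[...,2]>143)&(W[...,2]<152)&(cx>60)&(cx<110)&(abs(cy)<30);print("stud",m.sum(),W[m].mean(0),(W[m].max(0)+W[m].min(0))/2)
print(ctrl.get_obs()["eef_pos"])
```

```text
side 794 lid fit [-3.32252616e-03  1.29651586e+02]
stud 53 [651.92815263   8.35739617 147.66783902] [652.71443193   6.96409394 147.3063781 ]
top 2422 lid fit [-2.49271907e-03  1.29374356e+02]
stud 59 [652.18190888   3.08069097 147.64653415] [651.64165014   2.40740365 147.66106367]
[502.98028123 265.32864664 221.27190293]
```

View pics/side1.png

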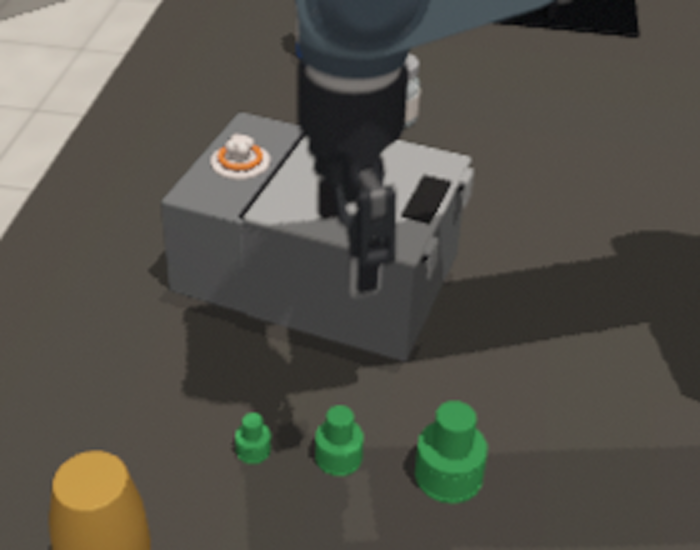

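The lid is level (fitted slope about 0.003). The side crop shows the middle cap below the gripper at (340,440) and the stud at (240,150).

Emit:
send_rows:
  targets:
    - {"dx":0,"dy":0,"dz":0.95,"ax":0,"ay":0,"az":0}
    - {"dx":0,"dy":0,"dz":0.95,"ax":0,"ay":0,"az":0}
    - {"dx":0,"dy":0,"dz":0.95,"ax":0,"ay":0,"az":0}
    - {"dx":0,"dy":0,"dz":0.95,"ax":0,"ay":0,"az":0}
    - {"dx":0,"dy":0,"dz":0.95,"ax":0,"ay":0,"az":0}
    - {"dx":0,"dy":0,"dz":0.95,"ax":0,"ay":0,"az":0}
    - {"dx":0,"dy":0,"dz":0.95,"ax":0,"ay":0,"az":0}
    - {"dx":0,"dy":0,"dz":0.93,"ax":0,"ay":0,"az":0}

```text
clock: 8.2
eef_pos: [502.8, 262.8, 31.2]
ee_rot: [[0.904, 0.427, -0.0], [0.427, -0.904, -0.0], [-0.0, 0.0, -1.0]]
force: [0.6, -0.2, 0.5]
finger_gap: 85.2
```

Emit:
send_rows:
  targets:
    - {"dx":0,"dy":0,"dz":0,"ax":0,"ay":0,"az":0}
    - {"dx":0,"dy":0,"dz":0,"ax":0,"ay":0,"az":0}
    - {"dx":0,"dy":0,"dz":0,"ax":0,"ay":0,"az":0}
    - {"dx":0,"dy":0,"dz":0,"ax":0,"ay":0,"az":0}
    - {"dx":0,"dy":0,"dz":0,"ax":0,"ay":0,"az":0}
    - {"dx":0,"dy":0,"dz":0,"ax":0,"ay":0,"az":0}
    - {"dx":0,"dy":0,"dz":0,"ax":0,"ay":0,"az":0}
    - {"dx":0,"dy":0,"dz":0,"ax":0,"ay":0,"az":0}
  hand: 1
  grip_force: 60

```text
clock: 9.2
eef_pos: [503.8, 263.8, 33.4]
ee_rot: [[0.904, 0.428, 0.002], [0.428, -0.904, 0.0], [0.002, 0.001, -1.0]]
force: [-0.9, -0.6, 7.0]
finger_gap: 22.1
```

Emit:
send_rows:
  targets:
    - {"dx":0,"dy":0,"dz":-0.3,"ax":0,"ay":0,"az":0}
    - {"dx":0,"dy":0,"dz":-0.9,"ax":0,"ay":0,"az":0}
    - {"dx":0,"dy":0,"dz":-1,"ax":0,"ay":0,"az":0}
    - {"dx":0,"dy":0,"dz":-1,"ax":0,"ay":0,"az":0}
    - {"dx":0,"dy":0,"dz":-1,"ax":0,"ay":0,"az":0}
    - {"dx":0,"dy":0,"dz":-1,"ax":0,"ay":0,"az":0}
    - {"dx":0,"dy":0,"dz":-1,"ax":0,"ay":0,"az":0}
    - {"dx":0,"dy":0,"dz":-0.8,"ax":0,"ay":0,"az":0}
  grip_force: 90

```text
clock: 10.2
eef_pos: [502.7, 263.6, 208.1]
ee_rot: [[0.904, 0.428, 0.0], [0.428, -0.904, 0.0], [0.0, 0.0, -1.0]]
force: [0.2, 0.6, -1.4]
finger_gap: 21.2
```

Run:
```python
from h import *
from scipy import ndimage as nd
for n in ("side","top"):
    p,z,W,d,f=cam(n)
    q=p.astype(int);m=(q[...,1]>1.5*q[...,0])&(q[...,1]>1.5*q[...,2])&(q[...,1]>50)&(W[...,2]>95)&(W[...,2]<300)
    L,k=nd.label(m)
    if k==0: print(n,"none");continue
    i=1+np.argmax(nd.sum(m,L,range(1,k+1)));m=L==i;P=W[m];print(n,m.sum(),P.min(0),P.max(0),P.mean(0))
    if n=="side":
        v,u=np.argwhere(m).mean(0).astype(int);print(u,v); save("side2",p[v-50:v+50,u-60:u+60],5)
    else: save("top2",p[120:300,180:400],3)
o=ctrl.get_obs();print(o["eef_pos"],o["force"],o["finger_gap"])
```

```text
side 311 [480.86901997 253.23487424 173.82671532] [519.69321926 285.78572198 231.07166518] [500.8195316  277.16476786 195.60694337]
316 251
top 13 [495.02522095 241.3691438  190.32598285] [509.82830516 243.90106074 210.01161889] [503.26267173 242.52522263 198.75811279]
[504.14074133 263.95919448 209.76514955] [ 0.35809145  0.25067539 -0.87733516] 21.267742574393488
```

View pics/side2.png

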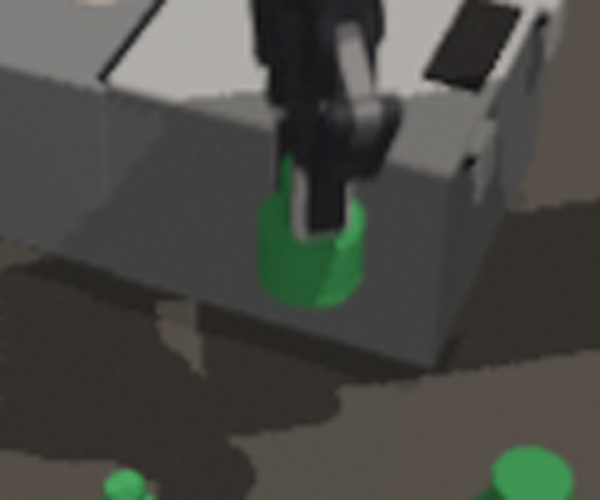

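The cap is held upright with the fingertips on its shoulder. Its cup centre in the crop is about (310,250). I'll fit the cup and ring circles to get the offsets.

```bash
cat >> h.py <<'E'
from scipy.optimize import least_squares
from scipy import ndimage as nd
def circ(P,R,c0):
    g=lambda c:np.hypot(P[:,0]-c[0],P[:,1]-c[1])-R
    s=least_squares(g,c0,loss="soft_l1",f_scale=1.5); return s.x.round(1),np.abs(g(s.x)).mean().round(2),len(P)
def capfit(n,near):
    p,z,W,d,f=cam(n);q=p.astype(int)
    m=(q[...,1]>1.5*q[...,0])&(q[...,1]>1.5*q[...,2])&(q[...,1]>40)&(np.hypot(W[...,0]-near[0],W[...,1]-near[1])<35)&(abs(W[...,2]-near[2]+15)<30)
    P=W[m];zb,zt=P[:,2].min(),P[:,2].max()
    S=P[(P[:,2]<zb+25)&(P[:,2]>zb+3)]
    return circ(S,21,near[:2]),zb.round(1),m,p,W
E
python3 - <<'E'
from h import *
e=ctrl.get_obs()["eef_pos"];print(e)
r=capfit("side",e);print("cap held",r[:2]); 
W,p=r[4],r[3].astype(int)
for nm,a in (("side1",np.load("side1.npz")),("top1",np.load("top1.npz"))):
    W=a["W"];p=a["p"].astype(int);dd=np.hypot(W[...,0]-652,W[...,1]-3)
    m=(dd<30)&(W[...,2]>127)&(W[...,2]<134)&(p[...,0]>1.4*p[...,2])&(p[...,0]>110)
    Q=W[m];print(nm,"ring",circ(Q,20,(652,3)),Q.mean(0).round(1),Q.min(0).round(1),Q.max(0).round(1))
# resting cap, side, original: bias of the cup fit versus both
a=np.load("side1.npz");W=a["W"];p=a["p"].astype(int)
m=(p[...,1]>1.5*p[...,0])&(p[...,1]>1.5*p[...,2])&(np.hypot(W[...,0]-502,W[...,1]-264)<35)&(W[...,2]>3)&(W[...,2]<26)
print("cap rest",circ(W[m],21,(502,264)))
E
```

```text
[504.14074133 263.95919448 209.76514955]
cap held ((array([503.4, 263.2]), np.float64(0.73), 178), np.float64(178.1))
side1 ring (array([652.5,   5.7]), np.float64(1.89), 71) [650.2  12.2 130. ] [630.3 -14.6 127.7] [675.4  28.  133.1]
top1 ring (array([653.9,   2.7]), np.float64(1.52), 68) [652.4   1.1 129.8] [631.6 -18.3 127.1] [676.   23.1 133.9]
cap rest (array([502.4, 263.5]), np.float64(0.62), 130)
```

Emit:
send_rows:
  targets:
    - {"dx":0.08,"dy":1,"dz":-0.2,"ax":0,"ay":0,"az":0}
    - {"dx":0.08,"dy":1,"dz":-0.2,"ax":0,"ay":0,"az":0}
    - {"dx":0.08,"dy":1,"dz":-0.2,"ax":0,"ay":0,"az":0}
    - {"dx":0.08,"dy":1,"dz":0,"ax":0,"ay":0,"az":0}
    - {"dx":0.08,"dy":1,"dz":0,"ax":0,"ay":0,"az":0}
    - {"dx":0.08,"dy":1,"dz":0,"ax":0,"ay":0,"az":0}
    - {"dx":0.08,"dy":1,"dz":0,"ax":0,"ay":0,"az":0}
    - {"dx":0.08,"dy":1,"dz":0,"ax":0,"ay":0,"az":0}

```text
clock: 11.35
eef_pos: [603.0, 88.5, 221.1]
ee_rot: [[0.904, 0.428, -0.002], [0.428, -0.904, 0.0], [-0.001, -0.001, -1.0]]
force: [-0.1, -0.6, -1.5]
finger_gap: 21.2
```

Emit:
send_rows:
  targets:
    - {"dx":0.07,"dy":1,"dz":0,"ax":0,"ay":0,"az":0}
    - {"dx":0.07,"dy":1,"dz":0,"ax":0,"ay":0,"az":0}
    - {"dx":0.07,"dy":1,"dz":0,"ax":0,"ay":0,"az":0}
    - {"dx":0.07,"dy":0.94,"dz":0,"ax":0,"ay":0,"az":0}
    - {"dx":0,"dy":0,"dz":0,"ax":0,"ay":0,"az":0}
    - {"dx":0,"dy":0,"dz":0,"ax":0,"ay":0,"az":0}

```text
clock: 12.1
eef_pos: [651.2, 3.7, 221.9]
ee_rot: [[0.904, 0.428, -0.001], [0.428, -0.904, 0.0], [-0.0, -0.001, -1.0]]
force: [-0.1, -0.4, -0.2]
finger_gap: 21.2
```

Run:
```python
from h import *
es=[]
for i in range(3):
    o=ctrl.get_obs();e=o["eef_pos"];r=capfit("side",e);es.append(e);print("cap",r[:2])
print("tcp",np.mean(es,0),o["force"])
p,W=r[3],r[4];q=p.astype(int);dd=np.hypot(W[...,0]-652,W[...,1]-3)
m=(dd<30)&(W[...,2]>127)&(W[...,2]<134)&(q[...,0]>1.4*q[...,2])&(q[...,0]>110)
v,u=np.argwhere(m).mean(0).astype(int);Q=W[m];print(u,v,"ring",circ(Q,20,(652,3)),Q.min(0).round(1),Q.max(0).round(1))
save("side3",p[v-65:v+35,u-60:u+60],6)
```

```text
cap ((array([650.5,   3.1]), np.float64(0.94), 123), np.float64(189.4))
cap ((array([650.6,   3.5]), np.float64(1.05), 122), np.float64(188.9))
cap ((array([650.5,   3.7]), np.float64(1.0), 127), np.float64(190.0))
tcp [651.08290667   3.9884106  221.94009673] [ 0.38231178  0.29736773 -0.18377409]
275 193 ring (array([652.8,   5.7]), np.float64(1.6), 64) [630.3 -14.6 127.7] [675.1  27.2 132.7]
```

View pics/side3.png

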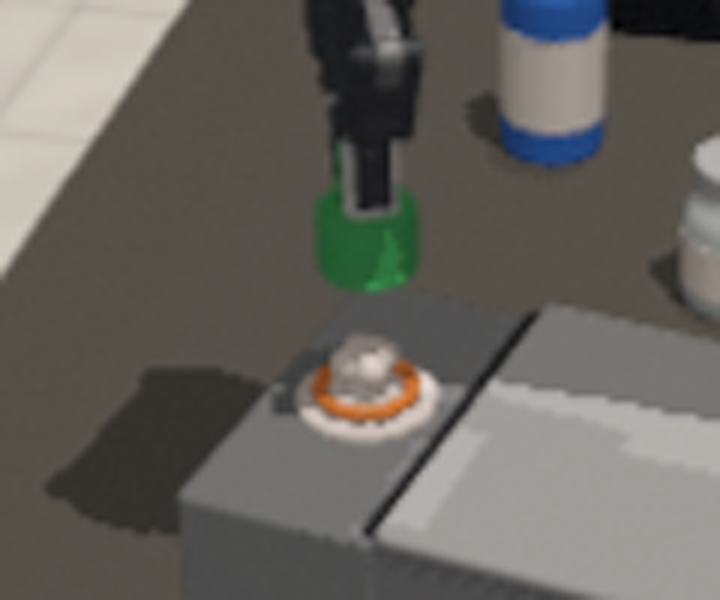

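The cap hangs over the stud with its centre column at about 367 against 366 for the stud. Allowing for the 60 mm height difference, the cap sits about 2 mm too far towards -x. I'll correct that and descend.

Emit:
send_rows:
  targets:
    - {"dx":0.08,"dy":0,"dz":0.5,"ax":0,"ay":0,"az":0}
    - {"dx":0,"dy":0,"dz":0.5,"ax":0,"ay":0,"az":0}
    - {"dx":0,"dy":0,"dz":0.4,"ax":0,"ay":0,"az":0}
    - {"dx":0,"dy":0,"dz":0,"ax":0,"ay":0,"az":0}
    - {"dx":0,"dy":0,"dz":0,"ax":0,"ay":0,"az":0}
  grip_force: 120

```text
clock: 12.88
eef_pos: [653.3, 4.3, 187.3]
ee_rot: [[0.904, 0.428, 0.0], [0.428, -0.904, -0.0], [0.0, 0.0, -1.0]]
force: [1.3, 0.1, -0.8]
finger_gap: 20.3
```

Run:
```python
from h import *
es=[]
for i in range(2):
    o=ctrl.get_obs();e=o["eef_pos"];r=capfit("side",e);es.append(e);print("cap",r[:2])
print("tcp",np.mean(es,0),o["force"])
save("side4",r[3][145:225,225:325],7)
```

```text
cap ((array([652.3,   3.5]), np.float64(0.98), 116), np.float64(154.1))
cap ((array([652.8,   3.6]), np.float64(1.2), 115), np.float64(155.5))
tcp [653.35983104   4.32057009 187.44112136] [ 0.34662    -1.07371014 -0.22879835]
```

View pics/side4.png

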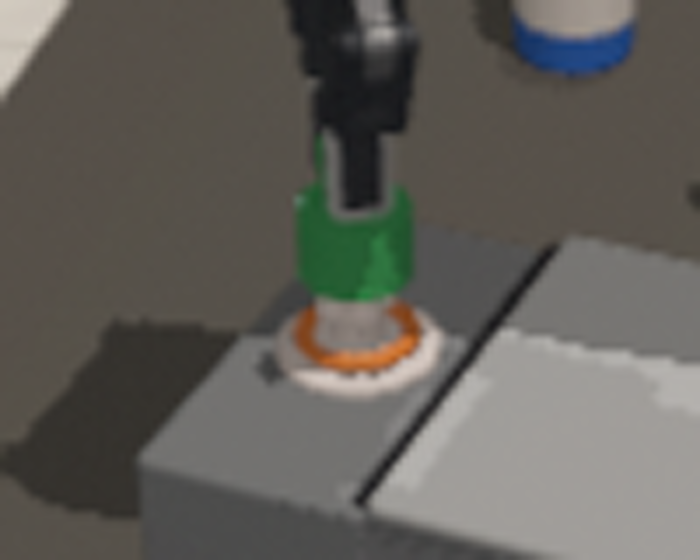

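Emit:
send_rows:
  targets:
    - {"dx":-0.02,"dy":0,"dz":0.14,"ax":0,"ay":0,"az":0}
    - {"dx":0,"dy":0,"dz":0.12,"ax":0,"ay":0,"az":0}
    - {"dx":0,"dy":0,"dz":0.04,"ax":0,"ay":0,"az":0}
    - {"dx":0,"dy":0,"dz":0,"ax":0,"ay":0,"az":0}

```text
clock: 13.48
eef_pos: [653.1, 4.1, 180.1]
ee_rot: [[0.904, 0.428, 0.001], [0.428, -0.904, -0.0], [0.001, 0.001, -1.0]]
force: [0.9, -0.9, 1.3]
finger_gap: 20.4
```

Emit:
send_rows:
  targets:
    - {"dx":0,"dy":0,"dz":0.08,"ax":0,"ay":0,"az":0}
    - {"dx":0,"dy":0,"dz":0.08,"ax":0,"ay":0,"az":0}
    - {"dx":0,"dy":0,"dz":0,"ax":0,"ay":0,"az":0}

```text
clock: 13.85
eef_pos: [654.2, 4.0, 178.6]
ee_rot: [[0.904, 0.428, 0.005], [0.428, -0.904, -0.001], [0.004, 0.003, -1.0]]
force: [-0.6, 0.5, 10.4]
finger_gap: 19.9
```

Emit:
send_rows:
  targets:
    - {"dx":0,"dy":0,"dz":0.08,"ax":0,"ay":0,"az":0}
    - {"dx":0,"dy":0,"dz":0.08,"ax":0,"ay":0,"az":0}
    - {"dx":0,"dy":0,"dz":0.08,"ax":0,"ay":0,"az":0}
    - {"dx":0,"dy":0,"dz":0,"ax":0,"ay":0,"az":0}

```text
clock: 14.35
eef_pos: [652.5, 4.2, 168.6]
ee_rot: [[0.904, 0.427, -0.0], [0.427, -0.904, 0.0], [-0.0, -0.0, -1.0]]
force: [3.2, -1.0, -1.0]
finger_gap: 20.0
```

Emit:
send_rows:
  targets:
    - {"dx":0,"dy":0,"dz":0.1,"ax":0,"ay":0,"az":0}
    - {"dx":0,"dy":0,"dz":0.1,"ax":0,"ay":0,"az":0}
    - {"dx":0,"dy":0,"dz":0.06,"ax":0,"ay":0,"az":0}
    - {"dx":0,"dy":0,"dz":0,"ax":0,"ay":0,"az":0}

```text
clock: 14.85
eef_pos: [652.3, 4.3, 163.1]
ee_rot: [[0.904, 0.428, -0.001], [0.428, -0.904, 0.0], [-0.001, -0.001, -1.0]]
force: [-1.4, 1.5, 2.0]
finger_gap: 20.2
```

Emit:
send_rows:
  targets:
    - {"dx":0,"dy":0,"dz":0.08,"ax":0,"ay":0,"az":0}
    - {"dx":0,"dy":0,"dz":0.08,"ax":0,"ay":0,"az":0}
    - {"dx":0,"dy":0,"dz":0,"ax":0,"ay":0,"az":0}
    - {"dx":0,"dy":0,"dz":0,"ax":0,"ay":0,"az":0}

```text
clock: 15.35
eef_pos: [652.9, 4.3, 160.9]
ee_rot: [[0.904, 0.428, 0.0], [0.428, -0.904, -0.0], [0.0, 0.0, -1.0]]
force: [-5.4, 1.5, 9.4]
finger_gap: 20.4
```

Emit:
send_rows:
  targets:
    - {"dx":0,"dy":0,"dz":0.06,"ax":0,"ay":0,"az":0}
    - {"dx":0,"dy":0,"dz":0,"ax":0,"ay":0,"az":0}
    - {"dx":0,"dy":0,"dz":0,"ax":0,"ay":0,"az":0}
    - {"dx":0,"dy":0,"dz":0,"ax":0,"ay":0,"az":0}

```text
clock: 15.85
eef_pos: [652.9, 4.3, 160.2]
ee_rot: [[0.904, 0.428, 0.001], [0.428, -0.904, -0.0], [0.001, 0.0, -1.0]]
force: [-7.0, 1.2, 12.6]
finger_gap: 20.1
```

Run:
```python
from h import *
es=[];fs=[]
for i in range(3):
    o=ctrl.get_obs();e=o["eef_pos"];r=capfit("side",e);es.append(e);fs.append(o["force"]);print("cap",r[:2])
print("tcp",np.mean(es,0),np.mean(fs,0),o["finger_gap"])
save("side5",r[3][90:240,215:415],4)
X=np.array([.9806,-.196,0]);Y=np.array([.196,.9806,0]);W=r[4]-np.array([567.8,20,0])
cx,cy,z=W@X,W@Y,W[...,2];m=(cx>-95)&(cx<30)&(abs(cy)<85)&(z>100)&(z<160);print("lid",m.sum(),np.polyfit(cx[m],z[m],1))
```

```text
cap ((array([651.9,   3.5]), np.float64(1.11), 107), np.float64(127.9))
cap ((array([651.9,   3.5]), np.float64(1.03), 111), np.float64(128.4))
cap ((array([651.9,   3.8]), np.float64(1.07), 107), np.float64(128.3))
tcp [652.93680327   4.31535631 160.19879862] [-6.64998221  1.64549603 12.73621727] 20.103632272495993
lid 2024 [3.02345893e-04 1.29784234e+02]
```

View pics/side5.png

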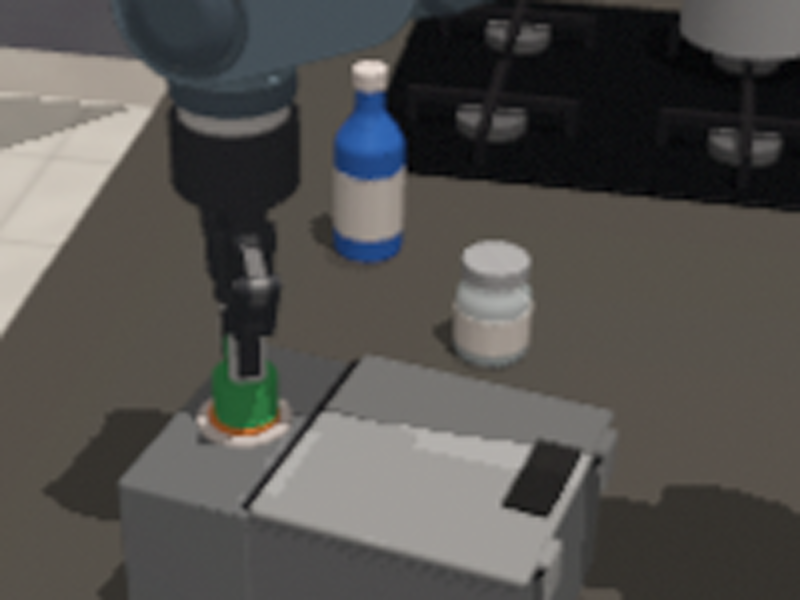

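The cap is seated on the orange ring at (243,415). The lid is shut, and the jar and soap are standing undisturbed.

```bash
python3 -c "
from cell import ctrl
print(ctrl.sign_off())"
```

```text
the job is handed in; nothing more can be done
None
```

I shut the lid past its catch, pressed the middle-sized green cap onto the stud until it clicked, and handed the job in with the gripper still pressing it down. The sign-off reports no verdict.

- **Lid:** it stopped hard at pad height 134.5–134.9 mm, where 135 mm is fully shut. The camera fit afterwards was level, with a slope under 0.004.
- **Cap click:** resistance built to about 10 N from roughly 17 mm above the vent point, then fell away as the beads pulled the cap down.
- **Cap at the end:** the side camera puts it at (651.9, 3.6) mm, against a stud estimate of about (652, 4) mm. Its mouth was at about 128 mm, 2 mm below the vent point at 130 mm. I judged it upright by eye and from the tool pose.
- **Push:** the upward force is steady at about 12.7 N, so the seal should be squeezed by 2–3 mm. I set the grip to 120 N.
- **Bystanders:** the jar and soap stand upright in the last picture. The vase is outside that crop; I last saw it upright after the lid was shut, and no move went near it.

- **Disagreements:** the two cameras differed by up to about 3 mm on the stud's y position, so I used a value in between. There was also a 6–7 N sideways force along -x while pressing, in about the same proportion as during the lid press. It did not change the fit.

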